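Unload the pressure tester and cover it

TASK

The calibration is finished: unload the stack of weights from the pressure tester one at a time, from the top down, setting each weight flat and wholly on the rest pad of its own colour without dropping it. Then stand the green dust cover mouth-down on the tester's bare round plate, its whole rim on the plate, and let go. Leave the amber jar and the hand-held meter where they are.

Things in the scene. Friction and masses are not known exactly. Their poses are not given: they have to be found in the camera images.
- tester: pressure tester, fixed; aluminium base 250 x 100 x 30 mm along its x axis; above it on a column a round dark steel plate, 88 mm across, flat top 75 mm above the bench, carrying the stack at the start. Origin: on the plate's axis, at bench height. Blue round gauge centred 120 mm from the axis on the -x side (top 90 mm high), red-black hand wheel 130 mm away on the +x side (56 mm high).
- weight_large: large blue weight: loose steel disc with blue top and band, 60 mm diameter, 26 mm high, about 0.57 kg (give or take 20 %); at the start lowest in the stack, directly on the tester's plate. Nothing but its weight holds it. Origin: centre of its underside; z up.
- weight_medium: medium yellow weight: loose steel disc with yellow top and band, 46 mm diameter, 26 mm high, about 0.34 kg (give or take 20 %); at the start second, on the blue weight. Nothing but its weight holds it. Origin: centre of its underside; z up.
- weight_small: small red weight: loose steel disc with red top and band, 32 mm diameter, 26 mm high, about 0.16 kg (give or take 20 %); at the start top of the stack, on the yellow weight. Nothing but its weight holds it. Origin: centre of its underside; z up.
- pad_large: blue round rest pad for the blue weight, 84 mm diameter, flat top 8 mm above the bench, fixed. Origin: its centre, at bench height.
- pad_medium: yellow round rest pad for the yellow weight, 70 mm diameter, flat top 8 mm above the bench, fixed. Origin: its centre, at bench height.
- pad_small: red round rest pad for the red weight, 56 mm diameter, flat top 8 mm above the bench, fixed. Origin: its centre, at bench height.
- cover: green dust cover: loose cup standing mouth-down, open below, 64 mm outside diameter at its rim, 3 mm wall, flat roof 45 mm up (60 mm across), with a black round knob 22 mm in diameter and 25 mm high on the roof (top 70 mm), 0.08 kg. Starts on the bench. Origin: centre of its open rim (its lowest plane); z up towards the knob.
- bottle: bystander: loose amber jar with white cap, 56 mm diameter, 100 mm high, standing on the bench. Origin: centre of its underside.
- meter: bystander: loose white hand-held meter lying on the bench, 110 x 56 x 26 mm, long along its x. Origin: centre of its underside.
Mind the look-alikes: they are no part of the job. Leave any blue look-alike of the cover alone. Leave any white look-alike of the pad_large alone.

How it is judged:
By the outcome, as a careful person would: the job done as asked, in the order asked, and still so for the second after the job is handed in, with the robot touching nothing.
It also fails if it takes over 104 s, if anything falls off the work surface, if the arm or the gripper's body presses on something with over 40 N, if the wrist force passes 120 N, or if a joint passes its speed limit or range.

ROBOT

A 6-joint arm with a two-finger parallel gripper is mounted at the origin on the work surface. World frame = base frame: x ahead of the robot, y to its left, z up, the work surface at z = 0. Lengths are in m, angles in degrees, forces in N, time in s.
With the tool pointing down it reaches from about 0.325 to 0.775 m from the base axis. Payload 5.5 kg.
Tool frame: the origin (TCP) lies at the centre of the arm's flange, where the gripper is bolted on; the fingertips stand 182 mm ahead of it and the grasp point (between the pads) lies 163 mm ahead of it; z points along the fingers, y is the direction in which the jaws open and shut (so a half turn about z gives the same grasp; the last joint's range is limited). The gripper opens to 88 mm and grips with 3 to 60 N. Pads are 20 mm wide; open, the fingers measure 115 mm over their backs; the gripper's body (75 mm by 178 mm) begins 61 mm behind the grasp point.
Start: joints at [-3.249, 5.22, 70.514, -0, 104.267, -3.249], TCP at [0.6, -0, 0.405] pointing down, gripper open.
Joint ranges: [-164.24, 164.24], [-49.07, 125.15], [9.68, 141.18], [-86.29, 266.29], [3.28, 154.24], [-151.56, 151.56]. Speed limits (degrees/s): [147.25, 147.25, 172.46, 180, 180, 180].

INTERFACE

Orientations are given as [roll, pitch, yaw] about the fixed x, y, z axes, in that order (R = Rz(yaw) Ry(pitch) Rx(roll)).
In Python, from station import r gives the robot as it stands. The module is installed in compiled form; this text tells all that it offers. Calls block until the motion is done:
- r.reach(position, orientation): joint-space move of the TCP to a pose.
- r.servo_line(position, rotation=None, speed=0.15): straight line of the TCP; rotation=None keeps the orientation; speed is the mean speed in m/s.
- r.move_joints(angles): joint-space move.
- r.let_go() and r.grab(squeeze=None): open the fingers fully, or close them until they stop; squeeze is the grip in N (None keeps the last).
- r.wait(seconds).
- r.inverse_kinematics(position, orientation): joint angles nearest the present ones, or None.
- r.sense(): the state.
- r.snapshot(name): name is "scene" or "side" or "wrist"; returns a dict with "frame" (420x560x3 uint8, red, green, blue), "fx", "fy", "cx", "cy" (pixels), "dist_coeffs" ([k1, k2, p1, p2, k3] as OpenCV has them; the pictures are not rectified), "R" (3x3) and "t" (3): a world point X has camera coordinates R X + t. Camera axes: x right, y down, z forward; pixel columns grow to the right and rows downward; lengths in m; the calibration is good to about 2 mm. A picture is of the moment at which its call begins. There is no depth.
A pose or a line that the arm cannot do raises r.IKError and nothing moves.
- r.hand_in(): hands the job in, once; it reports no verdict.
The state is a dict: "clock": time; "joints": joint angles; "joint_vel": joint speeds; "joint_torque": joint torques, N m; "tcp_pos": TCP position; "orientation": TCP orientation; "contact_force": force on the tool from outside, world axes, zero at the start; "torque": the same for the moment, N m; "opening": finger opening in m.
Only numpy, scipy, OpenCV 4.12 (cv2) and the standard library are available. Lean on these libraries where they do the work, as an engineer would, in place of code of your own. Each camera call takes 0.05 s, during which the arm holds its last target.

## Working session

There is one attempt and no reset: what is moved stays moved. The work goes in short steps, each a Python script; the robot and the scene stay as the last script left them, time stands still between calls to the robot, and variables do not carry over. Pictures are saved under pics/ and viewed, and the job is handed in when it is done.

```bash
mkdir -p pics; python3 - <<'E'
from station import r
import cv2,numpy as np
for n in ("scene","side","wrist"):
    s=r.snapshot(n); cv2.imwrite(f"pics/a_{n}.png",s["frame"][:,:,::-1])
    print(n,s["fx"],s["cx"],s["cy"],s["dist_coeffs"],np.round(-np.array(s["R"]).T@s["t"],3),np.round(s["R"],3).tolist())
print(r.sense())
E
```

```text
scene 446.9301405343506 278.209848951422 204.70841912521857 [-0.00393347  0.          0.          0.          0.        ] [1.227 0.479 0.746] [[-0.553, 0.833, -0.006], [0.508, 0.332, -0.795], [-0.66, -0.442, -0.607]]
side 444.35633462802525 275.25064783337075 211.84351023992488 [0.01296947 0.         0.         0.         0.        ] [0.278 0.586 0.759] [[-0.903, -0.43, -0.002], [-0.312, 0.659, -0.684], [0.296, -0.617, -0.729]]
wrist 349.3275218667742 278.7097271074787 207.45549916669592 [-0.02815459  0.          0.          0.          0.        ] [0.599 0.065 0.383] [[1.0, 0.0, -0.001], [0.001, -0.971, 0.24], [-0.001, -0.24, -0.971]]
{'clock': 0.15, 'joints': array([-3.24833399e+00,  5.25384058e+00,  7.05668032e+01,  2.23723993e-04,
        1.04267594e+02, -3.24810581e+00]), 'joint_vel': array([ 0.01306439, -0.11250252, -0.19741665,  0.11850058,  0.04029341,
        0.01611894]), 'joint_torque': array([ 1.35033202e-03, -4.47044814e+01, -4.06907630e+01,  6.99103042e-02,
        2.74600578e-02, -1.16549641e-04]), 'tcp_pos': array([ 6.00045722e-01, -2.12075809e-07,  4.03752101e-01]), 'orientation': array([-1.79911917e+02, -5.21607066e-03,  8.99998228e+01]), 'contact_force': array([-0.9600632 ,  0.25699087,  0.29123211]), 'torque': array([-0.02390027, -0.05095488,  0.0114744 ]), 'opening': 0.08786519429300611}
```

View pics/a_scene.png

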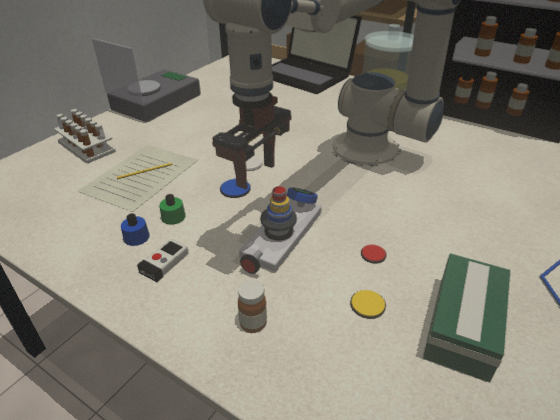

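View pics/a_side.png

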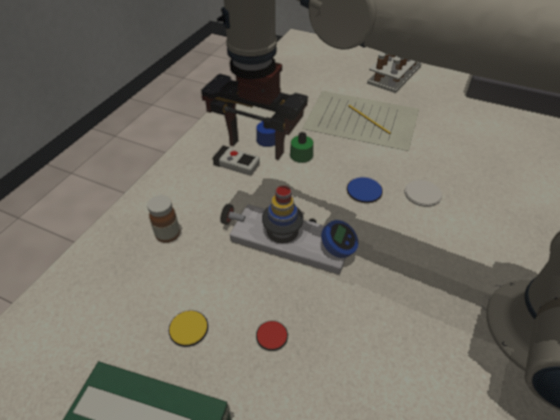

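View pics/a_wrist.png

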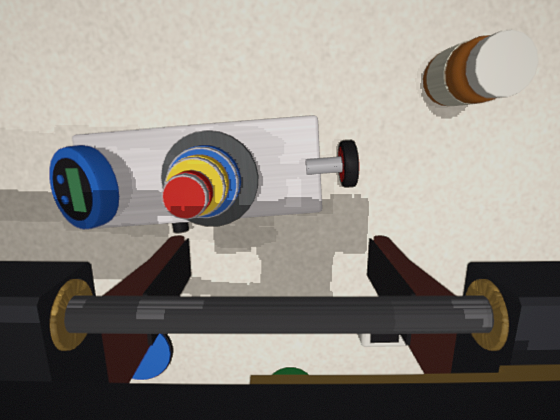

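Candidates. Cover: green cup (172,210) or blue cup (134,231); I choose the green one. Blue pad: blue disc (235,187) or white disc (253,160); I choose the blue one. The red pad (373,253), yellow pad (368,303) and stack (280,200) have no look-alikes. Next I check with a close crop and measure.

```bash
cat > h.py <<'E'
import cv2,numpy as np
from scipy.optimize import least_squares
def world(s,px,z):
    K=np.array([[s["fx"],0,s["cx"]],[0,s["fy"],s["cy"]],[0,0,1.]])
    u=cv2.undistortPoints(np.float64(px).reshape(-1,1,2),K,np.array(s["dist_coeffs"],float)).reshape(-1,2)
    R=np.array(s["R"]);c=-R.T@np.array(s["t"]);d=np.c_[u,np.ones(len(u))]@R
    return (c+d*((z-c[2])/d[:,2])[:,None])[:,:2]
def proj(s,X):
    K=np.array([[s["fx"],0,s["cx"]],[0,s["fy"],s["cy"]],[0,0,1.]])
    return cv2.projectPoints(np.float64(X).reshape(-1,1,3),cv2.Rodrigues(np.array(s["R"]))[0],np.array(s["t"],float),K,np.array(s["dist_coeffs"],float))[0].reshape(-1,2)
def mask(s,col):
    h=cv2.cvtColor(s["frame"],cv2.COLOR_RGB2HSV);H,S,V=h[...,0].astype(int),h[...,1],h[...,2]
    m={'red':((H<8)|(H>172))&(S>140)&(V>90),'yellow':(H>18)&(H<32)&(S>140)&(V>110),'blue':(H>102)&(H<125)&(S>130)&(V>50),'green':(H>45)&(H<80)&(S>110)&(V>30)}[col]
    return m.astype(np.uint8)
def blobs(s,col,amin=60):
    n,l,st,c=cv2.connectedComponentsWithStats(mask(s,col),connectivity=4)
    return [(l==i,st[i],c[i]) for i in range(1,n) if st[i][4]>=amin]
def circ(s,b,z):
    c=max(cv2.findContours(b.astype(np.uint8),cv2.RETR_EXTERNAL,cv2.CHAIN_APPROX_NONE)[0],key=len).reshape(-1,2)
    w=world(s,c,z); m=w.mean(0)
    f=least_squares(lambda p:np.hypot(*(w-p[:2]).T)-p[2],[*m,.03],loss='soft_l1',f_scale=.001)
    return np.round(f.x,4)
def circles(s,lst,col=(255,255,255)):
    im=s["frame"][:,:,::-1].copy()
    t=np.linspace(0,2*np.pi,60)
    for x,y,z,R in lst:
        p=proj(s,np.c_[x+R*np.cos(t),y+R*np.sin(t),0*t+z]); cv2.polylines(im,[np.int32(np.round(p*8))],True,col,1,cv2.LINE_AA,3)
    return im
E
python3 - <<'E'
from station import r
from h import *
for n in ("scene","side","wrist"):
    s=r.snapshot(n)
    for c in ('red','yellow','blue','green'):
        for b,st,ce in blobs(s,c): print(n,c,st.tolist(),ce.round(1),'z=.008',circ(s,b,.008), 'stack', circ(s,b,{'red':.153,'yellow':.127,'blue':.101,'green':.045}[c]))
    if n!='wrist':
        x,y=((100,150) if n=='scene' else (200,100)); f=s["frame"][y:y+150,x:x+220,::-1]
        cv2.imwrite(f"pics/b_{n}.png",cv2.resize(f,None,fx=3.5,fy=3.5,interpolation=cv2.INTER_CUBIC))
E
```

```text
scene red [362, 245, 23, 16, 274] [373.3 252.5] z=.008 [0.4572 0.2348 0.0254] stack [0.6086 0.2828 0.0204]
scene yellow [352, 291, 33, 25, 648] [367.9 302.8] z=.008 [0.6051 0.2882 0.0332] stack [0.7055 0.3191 0.0278]
scene blue [221, 180, 29, 15, 262] [232.7 188.1] z=.008 [ 0.4244 -0.2103  0.0366] stack [ 0.5257 -0.1233  0.032 ]
scene blue [121, 217, 24, 16, 202] [132.7 225.3] z=.008 [ 0.6992 -0.3277  0.028 ] stack [ 0.7658 -0.2259  0.0244]
scene green [160, 198, 22, 13, 159] [170.5 205.1] z=.008 [ 0.5832 -0.3068  0.027 ] stack [ 0.6155 -0.2673  0.0256]
side red [277, 187, 13, 8, 79] [282.6 190.8] z=.008 [ 0.5968 -0.1203  0.0132] stack [0.5352 0.0161 0.0106]
side red [257, 322, 30, 27, 627] [271.4 334.8] z=.008 [0.4557 0.2333 0.0262] stack [0.4214 0.3014 0.0212]
side yellow [272, 196, 20, 12, 72] [279.5 203.5] z=.008 [ 0.5847 -0.0914  0.0223] stack [0.5361 0.0158 0.0187]
side yellow [170, 311, 37, 33, 953] [187.7 327.2] z=.008 [0.6035 0.2858 0.0332] stack [0.5519 0.3334 0.0279]
side blue [257, 122, 18, 13, 133] [264.6 129.5] z=.008 [ 0.7455 -0.3248  0.0234] stack [ 0.6876 -0.212   0.
[... 1094 characters left out ...]
0384] stack [0.5382 0.0172 0.0289]
wrist blue [50, 146, 69, 83, 2755] [ 91.  184.1] z=.008 [ 0.3841 -0.0048  0.0424] stack [0.4375 0.0124 0.0319]
wrist blue [174, 149, 62, 68, 607] [217. 176.] z=.008 [ 0.5138 -0.0016  0.0359] stack [0.5348 0.0148 0.0269]
wrist blue [56, 175, 8, 9, 61] [ 59.7 178.8] z=.008 [0.3588 0.0042 0.0044] stack [0.4184 0.0192 0.0033]
wrist blue [132, 334, 39, 45, 972] [154.1 358.8] z=.008 [ 0.4387 -0.2226  0.0264] stack [ 0.4786 -0.1515  0.0198]
wrist green [65, 168, 22, 44, 543] [ 75.4 189.5] z=.008 [ 0.3747 -0.0083  0.0166] stack [ 0.3968 -0.0011  0.0149]
wrist green [272, 368, 36, 7, 186] [289.6 371.6] z=.008 [ 0.613  -0.2694  0.0319] stack [ 0.6117 -0.2373  0.0294]
```

View pics/b_scene.png

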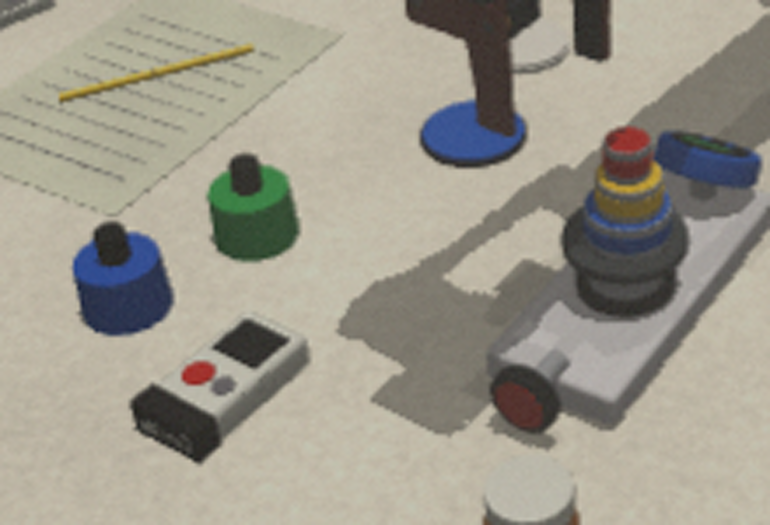

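View pics/b_side.png

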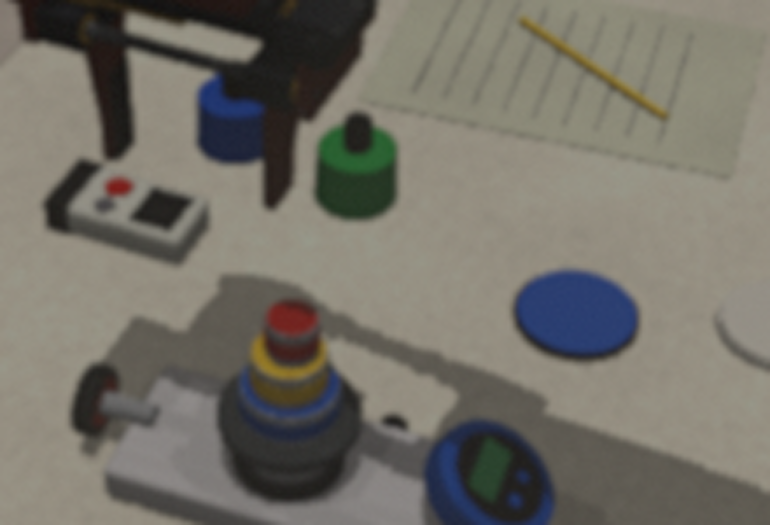

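The crop confirms the green cup with the black knob as the cover and the blue disc as the blue pad. The blue cup and white disc stay untouched. The stack measures consistently at about (0.535, 0.0155). I start with the red weight.

```bash
cat > m.py <<'E'
from station import r
from h import *
G=.163; DN=[180,0,90]
def tz(): return r.sense()["tcp_pos"][2]
def st(msg=''):
    s=r.sense(); print(msg,'t',round(s["clock"],2),'tcp',np.round(s["tcp_pos"],4),'rpy',np.round(s["orientation"],2),'F',np.round(s["contact_force"],2),'op',round(s["opening"],4)); return s
def line(x,y,z,speed=.15,o=None): r.servo_line([x,y,z],o,speed=speed)
def exact(x,y,z,n=2):   # correct for steady sag
    c=np.array([x,y,z]); tgt=c.copy(); line(*c,speed=.06)
    for _ in range(n):
        r.wait(.1); e=tgt-r.sense()["tcp_pos"]
        if np.abs(e).max()<.0005: break
        c=c+e; line(*c,speed=.02)
    return c
def pick(x,y,zg,sq,zup):
    r.reach([x,y,zg+G+.05],DN); exact(x,y,zg+G)
    st('at'); r.grab(sq); st('gripped')
    p=r.sense()["tcp_pos"]; 
    line(x,y,p[2]+.012,.04); st('lift'); line(x,y,zup+G,.15)
def place(x,y,zg,zup,thr=2.5):
    r.reach([x,y,zup+G],DN); line(x,y,zg+G+.03,.15); c=exact(x,y,zg+G+.005)
    r.wait(.15); s=st('above'); f0=s["contact_force"][2]
    for i in range(14):
        c[2]-=.001; line(*c,speed=.01); f=r.sense()["contact_force"][2]
        if f-f0>thr: break
    st('touch %d'%i); r.let_go(); r.wait(.1); st('open')
    line(c[0],c[1],zg+G+.06,.15)
E
python3 - <<'E'
from m import *
pick(.5350,.0155,.149,15,.24)
st('held')
for n in ('side','wrist'):
    cv2.imwrite(f"pics/c_{n}.png",r.snapshot(n)["frame"][:,:,::-1])
E
```

```text
at t 2.4 tcp [0.535  0.0155 0.312 ] rpy [179.99   0.    90.  ] F [-0.28  0.07 -0.2 ] op 0.0879
gripped t 3.3 tcp [0.535  0.0155 0.312 ] rpy [180.  -0.  90.] F [ 0.14 -1.1   0.26] op 0.0316
lift t 3.75 tcp [0.5351 0.0155 0.3243] rpy [179.96  -0.    90.  ] F [ 0.12  0.04 -1.71] op 0.0319
held t 4.42 tcp [0.535  0.0155 0.402 ] rpy [-179.93    0.     90.  ] F [-1.42  0.91 -1.61] op 0.0318
```

```bash
python3 -c "
import cv2,numpy as np
a=cv2.imread('pics/c_side.png');b=cv2.imread('pics/c_wrist.png')
cv2.imwrite('pics/c2.png',cv2.resize(np.hstack([a[80:380,180:460],b[:300,60:500]]),(800,333)))"
```

```text
(no output)
```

View pics/c2.png

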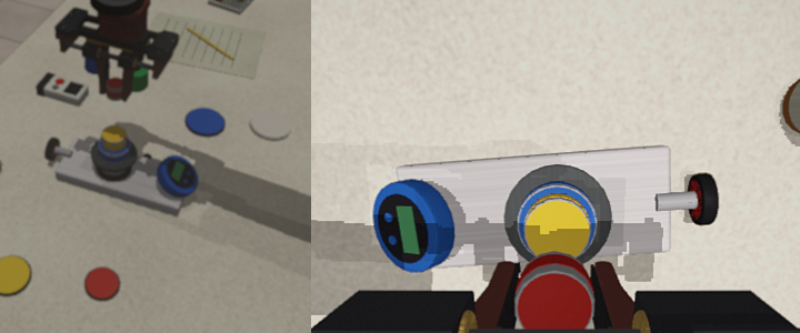

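The red weight is held upright and the yellow one is still centred on the stack. I place the red weight.

```bash
python3 - <<'E'
from m import *
place(.4565,.234,.030,.12)
line(.4565,.234-.02,.30,.2)
r.wait(.1)
s=r.snapshot('wrist'); cv2.imwrite("pics/d_wrist.png",circles(s,[(.4565,.234,.008,.028),(.4565,.234,.034,.016)])); st()
for b,t_,c in blobs(s,'red'): print(t_,circ(s,b,.034),circ(s,b,.008))
s=r.snapshot('side')
for b,t_,c in blobs(s,'yellow',50): print('y',t_,circ(s,b,.127),circ(s,b,.008))
E
```

```text
above t 6.92 tcp [0.4566 0.2341 0.1984] rpy [ 1.7996e+02 -1.0000e-02  9.0000e+01] F [ 0.18  0.73 -2.25] op 0.0319
touch 5 t 8.42 tcp [0.4565 0.234  0.1929] rpy [179.99  -0.    90.  ] F [-3.13 -1.39  6.17] op 0.0315
open t 9.5 tcp [0.4565 0.234  0.192 ] rpy [180.  -0.  90.] F [-0.36 -0.12 -0.  ] op 0.088
 t 10.62 tcp [0.4562 0.2142 0.2978] rpy [-1.7982e+02  6.0000e-02  9.0010e+01] F [ 0.02 -0.62  0.24] op 0.0879
[ 245  147   72   70 2350] [0.4561 0.2371 0.0247] [0.4562 0.2326 0.0273]
[ 261  168   40   39 1235] [0.456  0.2333 0.0138] [0.456  0.2285 0.0153]
y [170 311  37  34 975] [0.5515 0.3337 0.0282] [0.603  0.2862 0.0336]
```

View pics/d_wrist.png

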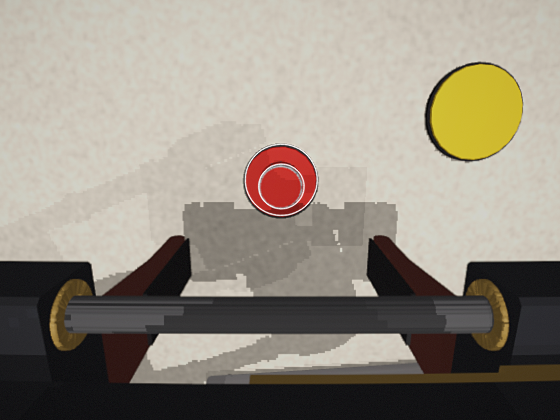

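The red weight sits centred on the red pad at (281,182), and both overlays match. Next is the yellow weight, with a fresh wrist look first.

```bash
python3 - <<'E'
from m import *
s=r.snapshot('wrist')
print([(c,circ(s,b,.008)) for b,t_,c in blobs(s,'yellow',1000)])
r.reach([.535,-.015,.40],DN); r.wait(.15)
s=r.snapshot('wrist'); cv2.imwrite("pics/e_wrist.png",circles(s,[(.535,.0155,.127,.023),(.535,.0155,.101,.030),(.535,.0155,.075,.044)])); st()
for b,t_,c in blobs(s,'yellow',300): print('y',t_,circ(s,b,.127))
for b,t_,c in blobs(s,'blue',200): print('b',t_,circ(s,b,.101))
E
```

```text
[(array([476.12065947, 111.47432156]), array([0.6031, 0.2856, 0.0345]))]
 t 11.94 tcp [ 0.5349 -0.0138  0.3994] rpy [-1.7994e+02 -2.0000e-02  9.0110e+01] F [-0.43 -0.27  0.39] op 0.0878
y [ 252  141   59   58 2659] [0.5357 0.0167 0.0207]
b [ 111  130   75   86 2848] [0.4289 0.0106 0.0323]
b [246 132  70  70 657] [0.5355 0.0153 0.0276]
b [ 152  334   69   39 2215] [ 0.4504 -0.1523  0.0261]
```

View pics/e_wrist.png

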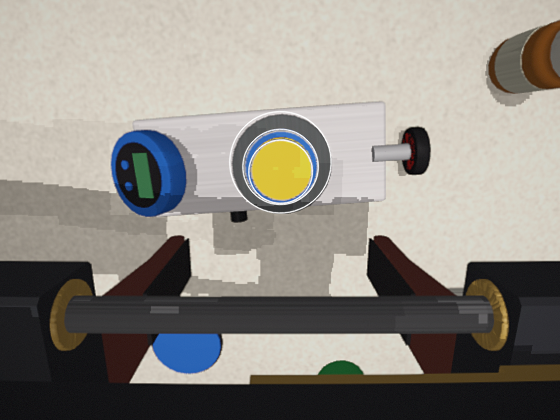

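```bash
python3 - <<'E'
from m import *
s=r.snapshot('scene'); print(world(s,[[252,287]],.1)); 
for n,m in (('book top',[[445,258],[508,268],[430,340],[495,352]]),): print(n,world(s,m,.06))
s=r.snapshot('side'); print(world(s,[[161,203]],.1))
pick(.5353,.0157,.123,25,.22)
place(.6033,.286,.030,.12)
line(.6033,.266,.30,.2)
r.wait(.1)
s=r.snapshot('wrist'); cv2.imwrite("pics/f_wrist.png",circles(s,[(.6033,.286,.008,.035),(.6033,.286,.034,.023)])); st()
r.reach([.535,-.015,.40],DN); r.wait(.15)
s=r.snapshot('wrist'); cv2.imwrite("pics/g_wrist.png",circles(s,[(.535,.0155,.101,.030),(.535,.0155,.075,.044)])); st()
for b,t_,c in blobs(s,'blue',200): print('b',t_,circ(s,b,.101))
E
```

```text
[[0.76945081 0.11058235]]
book top [[0.44243435 0.39013917]
 [0.39940432 0.51122816]
 [0.6673319  0.43209112]
 [0.62909243 0.53588799]]
[[0.76995196 0.10722464]]
at t 14.11 tcp [0.5353 0.0157 0.286 ] rpy [179.99  -0.    90.  ] F [ 0.76  0.36 -0.34] op 0.0877
gripped t 14.83 tcp [0.5354 0.0157 0.286 ] rpy [179.98  -0.    90.  ] F [ 1.65  0.23 -0.66] op 0.0456
lift t 15.28 tcp [0.5353 0.0157 0.2981] rpy [179.99   0.    90.  ] F [-0.03 -0.58 -3.48] op 0.0451
above t 18.5 tcp [0.6034 0.2861 0.1986] rpy [ 1.7995e+02 -2.0000e-02  9.0000e+01] F [ 0.07 -0.76 -3.41] op 0.0457
touch 5 t 20.0 tcp [0.6033 0.286  0.1929] rpy [ 1.7998e+02 -1.0000e-02  9.0000e+01] F [-2.86 -2.2   4.19] op 0.0455
open t 20.91 tcp [0.6033 0.286  0.192 ] rpy [-180.    0.   90.] F [-0.3   0.93 -0.45] op 0.088
 t 22.02 tcp [0.603  0.2663 0.2974] rpy [-1.798e+02  6.000e-02  9.002e+01] F [-0.27  0.15  0.1 ] op 0.088
 t 23.39 tcp [ 0.5354 -0.014   0.3992] rpy [-1.7992e+02 -2.0000e-02  9.0090e+01] F [ 0.54 -0.26 -0.07] op 0.088
b [ 111  130   75   86 2850] [0.429  0.0106 0.0323]
b [ 246  132   70   70 3875] [0.5356 0.0153 0.0276]
b [ 152  334   69   39 2203] [ 0.4506 -0.1524  0.026 ]
```

View pics/f_wrist.png

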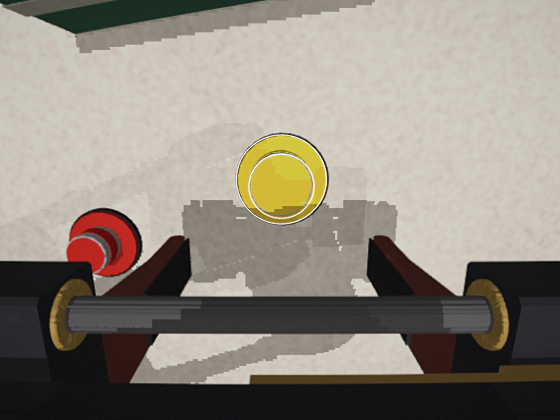

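View pics/g_wrist.png

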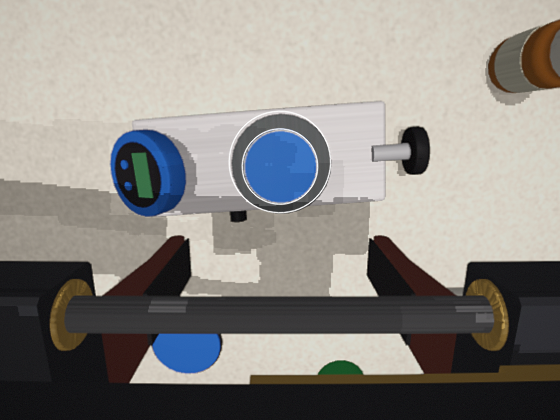

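The yellow weight is flat and centred on its pad at (281,182). The blue weight is centred on the plate at (280,165). I measure the blue pad and cover from the wrist, then take the blue weight.

```bash
python3 - <<'E'
from m import *
r.reach([.42,-.24,.36],DN); r.wait(.15)
s=r.snapshot('wrist'); st(); B=[circ(s,b,.008) for b,t_,c in blobs(s,'blue',3000)]; print(B)
cv2.imwrite("pics/h_wrist.png",circles(s,[(.4205,-.2105,.008,.042)]))
r.reach([.613,-.30,.40],DN); r.wait(.15)
s=r.snapshot('wrist'); st(); print('g',[circ(s,b,.045) for b,t_,c in blobs(s,'green',500)])
cv2.imwrite("pics/i_wrist.png",circles(s,[(.613,-.267,.045,.030),(.613,-.267,0,.032),(.613,-.267,.07,.011)]))
E
```

```text
t 24.59 tcp [ 0.4207 -0.2391  0.3602] rpy [179.98   0.    90.12] F [-0.07  0.26  0.15] op 0.0879
[array([ 0.4206, -0.2136,  0.0415])]
 t 25.62 tcp [ 0.612  -0.2998  0.4012] rpy [1.7994e+02 4.0000e-02 8.9980e+01] F [-0.01 -0.41  0.08] op 0.088
g [array([ 0.6132, -0.2707,  0.0291])]
```

View pics/h_wrist.png

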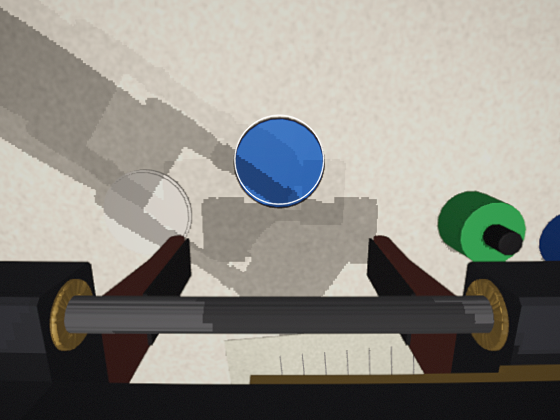

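View pics/i_wrist.png

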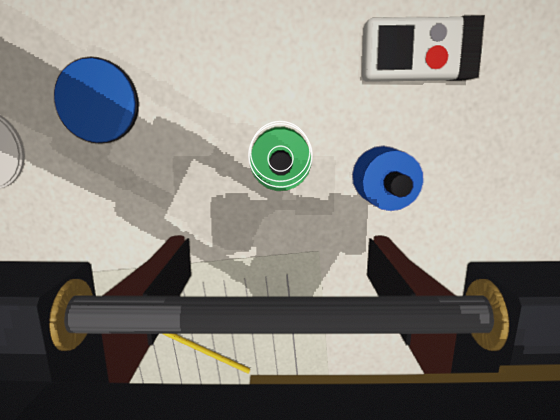

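The blue pad is at about (0.4206, -0.2125) and the cover at about (0.613, -0.2695). The blue cup is about 9 cm to the side of the cover, so I'll grip the knob with the jaws along y.

```bash
python3 - <<'E'
from m import *
pick(.5353,.0157,.097,40,.20)
place(.4206,-.2125,.030,.12)
line(.4206,-.24,.30,.2)
r.wait(.1)
s=r.snapshot('wrist'); cv2.imwrite("pics/j_wrist.png",circles(s,[(.4206,-.2125,.008,.042),(.4206,-.2125,.034,.030)])); st()
r.reach([.535,-.015,.36],DN); r.wait(.15)
s=r.snapshot('wrist'); cv2.imwrite("pics/k_wrist.png",circles(s,[(.535,.0155,.075,.044)])); st()
E
```

```text
at t 28.58 tcp [0.5353 0.0157 0.26  ] rpy [179.99   0.    90.  ] F [-0.58  0.09  0.03] op 0.0878
gripped t 29.14 tcp [0.5354 0.0157 0.26  ] rpy [179.98   0.    90.  ] F [ 1.91  0.01 -0.41] op 0.0595
lift t 29.59 tcp [0.5353 0.0157 0.272 ] rpy [-180.    0.   90.] F [-0.39  0.12 -5.  ] op 0.0594
above t 32.76 tcp [ 0.4207 -0.2126  0.1984] rpy [1.7996e+02 2.0000e-02 9.0000e+01] F [ 0.6   0.08 -6.33] op 0.0598
touch 5 t 34.26 tcp [ 0.4206 -0.2125  0.1929] rpy [1.8e+02 1.0e-02 9.0e+01] F [-5.07  2.86  4.96] op 0.0596
open t 34.99 tcp [ 0.4206 -0.2125  0.192 ] rpy [180.   0.  90.] F [ 0.78 -0.03 -0.54] op 0.0877
 t 36.12 tcp [ 0.4203 -0.2394  0.2978] rpy [-1.7985e+02 -1.2000e-01  9.0020e+01] F [-0.31  0.82 -1.35] op 0.0881
 t 37.34 tcp [ 0.5348 -0.0162  0.3596] rpy [-1.7997e+02  1.0000e-02  8.9890e+01] F [-1.29 -0.79 -0.34] op 0.0879
```

View pics/j_wrist.png

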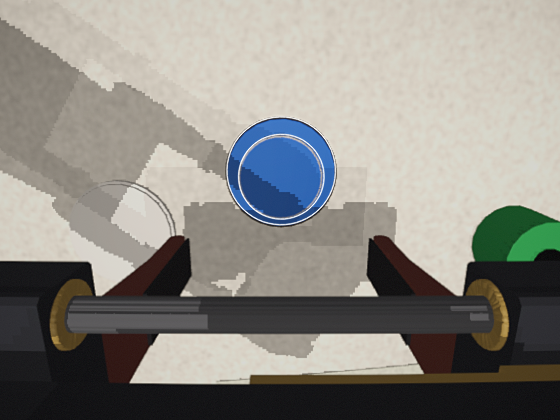

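View pics/k_wrist.png

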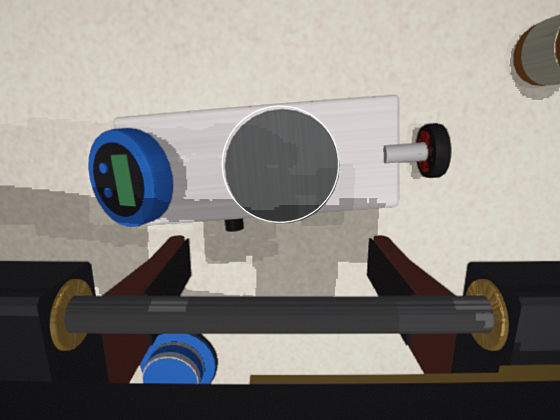

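The blue weight sits on its pad at (281,172). The bare plate at (280,165) matches its overlay. Now the cover.

```bash
python3 - <<'E'
import m
from m import *
m.DN=[180,0,0]
print(r.inverse_kinematics([.613,-.2695,.28],m.DN))
m.pick(.6132,-.2695,.067,12,.22)
r.wait(.1); st('held')
for n in ('scene','side'):
    f=r.snapshot(n)["frame"][:,:,::-1]; cv2.imwrite(f"pics/l_{n}.png",f)
a,b=cv2.imread('pics/l_scene.png')[80:300,90:340],cv2.imread('pics/l_side.png')[60:280,180:430]
cv2.imwrite('pics/l.png',cv2.resize(np.hstack([a,b]),(800,352)))
E
```

```text
[-2.66426861e+01  1.65126301e+01  7.04416955e+01 -2.54444375e-14
  9.30456745e+01  6.33573139e+01]
at t 40.12 tcp [ 0.6132 -0.2695  0.23  ] rpy [ 1.8e+02 -1.0e-02  0.0e+00] F [-0.22  0.43  0.45] op 0.0875
gripped t 41.15 tcp [ 0.6132 -0.2695  0.2299] rpy [180.  -0.   0.] F [ 0.    0.74 -0.67] op 0.0217
lift t 41.6 tcp [ 0.6133 -0.2695  0.2425] rpy [ 1.7998e+02 -5.0000e-02  0.0000e+00] F [-1.03  0.16 -0.82] op 0.0218
held t 42.79 tcp [ 0.6132 -0.2695  0.3812] rpy [-1.7993e+02  1.4000e-01  0.0000e+00] F [-0.93 -0.31 -2.04] op 0.0215
```

View pics/l.png

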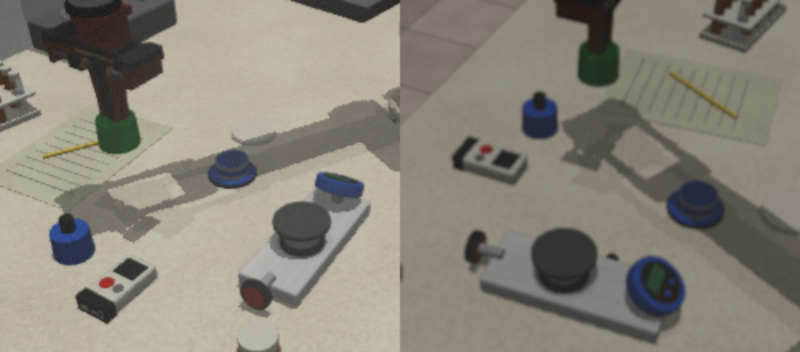

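The cover hangs upright from the knob grip, and the blue weight and blue cup are in place. I set the cover on the plate.

```bash
python3 - <<'E'
import m
from m import *
m.DN=[180,0,0]
m.place(.535,.0155,.142,.22)
r.reach([.535,-.09,.42],[180,0,90]); r.wait(.3); st()
s=r.snapshot('wrist'); cv2.imwrite('pics/n_wrist.png',circles(s,[(.535,.0155,.075,.032),(.535,.0155,.12,.03)]))
print([circ(s,b,.12) for b,t_,c in blobs(s,'green',900)])
a,b=[r.snapshot(n)["frame"][:,:,::-1] for n in ('scene','side')]
cv2.imwrite('pics/n.png',cv2.resize(np.hstack([a[130:350,110:410],b[130:350,140:440]]),(800,293)))
cv2.imwrite('pics/n2.png',a)
E
```

```text
above t 45.31 tcp [0.5351 0.0155 0.3105] rpy [ 1.8e+02 -4.0e-02  0.0e+00] F [ 0.02 -0.78 -0.67] op 0.0218
touch 5 t 46.81 tcp [0.535  0.0154 0.3047] rpy [ 1.7999e+02 -5.0000e-02 -1.0000e-02] F [-1.06 -1.83  3.15] op 0.0214
open t 48.02 tcp [0.535  0.0155 0.304 ] rpy [180.  -0.  -0.] F [-0.43 -0.23  0.14] op 0.0878
 t 50.43 tcp [ 0.535  -0.0899  0.4199] rpy [-180.   -0.   90.] F [-0.35 -0.89 -0.49] op 0.0882
[array([0.5351, 0.0135, 0.0299])]
```

View pics/n_wrist.png

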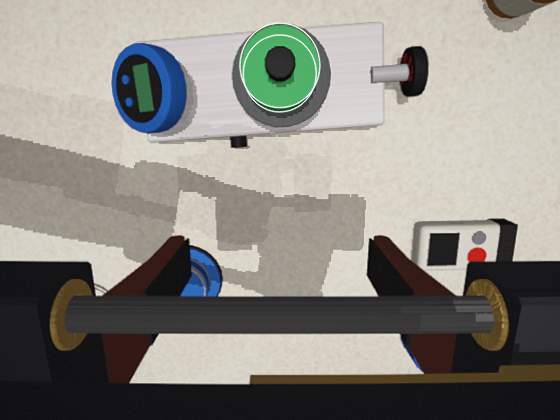

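View pics/n.png

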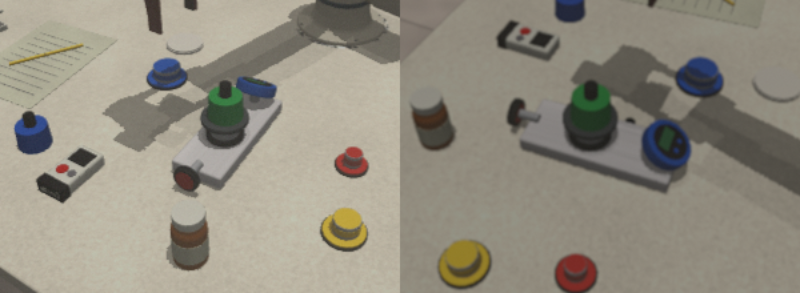

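View pics/n2.png

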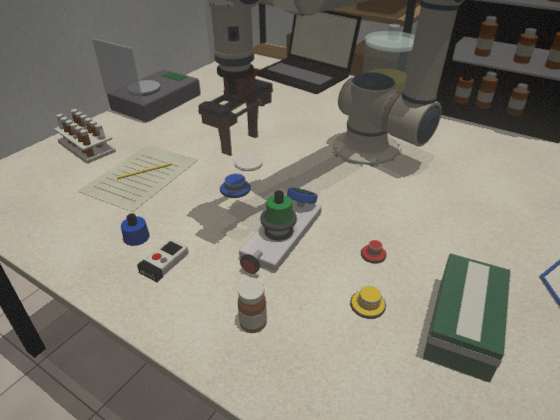

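The cover stands centred on the plate, with its roof at wrist pixel (280,67). The three weights are on their pads, and the jar (252,305), meter (163,260), blue cup and white disc are unmoved. The gripper is clear, so I hand in.

```bash
python3 -c "
from station import r
r.hand_in()"
```

```text
the job is handed in; nothing more can be done
```

The job is done and handed in at about 50.5 s on the robot's clock. I moved the red, yellow and blue weights, in that order, each onto the pad of its own colour. Each was lowered until the wrist felt contact (about 5–11 N) before I let go. Then I stood the green cover on the bare plate by its knob.

- **Weights:** wrist pictures after each placing matched the expected outlines. All three lie flat and about central on their pads.
- **Cover:** its roof measured at (0.535, 0.0135) against the plate centre of about (0.535, 0.0155). That leaves roughly 10 mm of plate around the rim.
- **Bystanders:** the jar, meter, blue cup and white disc look unmoved in the scene picture, judged by eye.
- **Disagreements:** the cameras differed by 2–4 mm on the blue pad and cover positions, well inside the margins. No check failed.

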